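# Set the cutlery box home in the tray corner

## Robot

A 7-joint arm with a two-finger parallel gripper is mounted at the origin on the work surface. World frame = base frame: x ahead of the robot, y to its left, z up, the work surface at z = 0. Lengths are in m, angles in rad, forces in N, time in s.
With the tool pointing down it reaches from about 0.425 to 0.875 m from the base axis. Payload 4.7 kg.
Tool frame: the origin (TCP) lies midway between the tips of the shut fingers; the grasp point (between the pads) lies 19 mm behind it; z points along the fingers, y is the line along which they close (so a half turn about z gives the same grasp; the last joint's range is limited). The gripper opens to 87 mm and grips with 3 to 60 N. Pads are 19 mm wide; open, the fingers measure 117 mm over their backs; the gripper's body (75 mm by 190 mm) begins 51 mm behind the grasp point.
Start: joints at [-1.164, 0.321, -0.07, 1.45, 0.023, 1.371, -0.057], TCP at [0.249, 0.601, 0.223] pointing down, gripper open.
Joint ranges: [-2.86, 2.86], [-0.3, 2.09], [-1.38, 1.24], [0.06, 2.45], [-1.56, 4.7], [0.09, 2.05], [-2.69, 2.69]. Speed limits (rad/s): [2.57, 2.57, 3.14, 3.14, 3.14, 3.14, 3.14].

## Interface

Orientations are given as a rotation vector (axis times angle).
In Python, from bench import ctrl gives the robot as it stands. The module is installed in compiled form; this text tells all that it offers.
- The arm moves only by the tool carry_out, never from a script. Its argument "steps" is a list of rows, each a list of 7 numbers: the turn, a rotation vector about the world's x, y, z in degrees, then the shift along the world's x, y, z in cm, then the opening, from 0 (shut) to 1 (fully open). A call has 1 to 12 rows; each row is the pose to reach, as a shift and turn from the pose commanded when the call began; what a row does not reach only later rows make up. A row lasts 1/10 s, in which the tool goes at most 50 mm and 8.59 degrees, less where a joint would pass 70% of its speed; a pose out of reach is approached as far as the arm can. A call with a gripper value outside its range is refused whole. The fingers move at their own pace and stop on an object; "squeeze" is the grip in N (left out, the last holds). Time passes only in rows, so rows that repeat a pose let the fingers close. It gives the time, the measured TCP pose, the force, the opening and the grip force at its end, in the units of the state.
- ctrl.get_state(): the state, without advancing time (a new reading comes with each control period).
- ctrl.get_image(name): name is "side" or "top"; returns a dict with "pixels" (384x512x3 uint8, red, green, blue), "camera_matrix" (3x3 intrinsics, pixels), "cam_to_world" (4x4, takes a point from camera to world coordinates). Camera axes: x right, y down, z forward; pixel columns grow to the right and rows downward; lengths in m; the calibration is good to about 2 mm. A picture is of the moment at which its call begins. There is no depth.
- ctrl.close_job(): hands the job in; it is judged then, once.
The state is a dict: "time": time; "joint_positions": joint angles; "qd": joint speeds; "joint_torque": joint torques, N m; "position": TCP position; "tool_rot": TCP orientation; "ft_force": force on the tool from outside, world axes, zero at the start; "torque": the same for the moment, N m; "grip_width": opening from 0.0 (shut) to 1.0 (fully open); "grip_force": force on a finger pad.
Only numpy, scipy, OpenCV 4.12 (cv2) and the standard library are available. Lean on these libraries where they do the work, as an engineer would, in place of code of your own. Each camera call takes 0.05 s, during which the arm holds its last target. There are 200 camera calls.

## Task

Draw the long wooden cutlery box out from under the plate riser by its end and let go of it on the table; then take it again across its middle, carry it level to the tray and set it down there with its long side facing the far rail. Let go, then push it home into the corner, with its long side flush along the far rail and its end flush against the left rail, and leave the spice pot, the glass and the small square box where they are.

Things in the scene. Friction and masses are not known exactly. Their poses are not given: they have to be found in the camera images.
- cutlery_box: the cutlery box: closed oblong box of pale wood, 170 mm long (its x) x 60 wide (its y) x 40 tall (z), flat lid that does not come off, 0.28 to 0.52 kg, both ends alike. Origin: centre of its underside. Starts on the bare table under the riser, nearly along the riser's x axis, one end sticking out 55 to 67 mm towards the robot.
- riser: low wooden plate riser, fixed: a roof 170 mm deep, 240 wide on two side walls, open at front and back; roof underside 58 mm, top 70 mm above the table; plates stacked on it to 115 mm above the table, from 42 mm behind the front edge. Origin: on the table under the middle of the roof's front edge. x points from the open front inward (away from the robot), y left, z up.
- tray: tray, fixed: wooden board 12 mm thick with dark steel rails, 25 mm tall above the board, on its far and left sides, meeting in the far left corner; near and right sides open. Origin: at table height on the far rail's inner face, 125 mm right of the corner. x points away from the robot, y left, z up. The board spans x -200 to 0 mm (far rail), y -140 to +125 mm (left rail).
- tray_corner (a point): the inside corner of the two rails, on the board's top face (12 mm above the table); axes as the tray's. With the box home, long side on the far rail and an end on the left rail, its centre is 30 mm short of the far rail and 85 mm right of the left rail: x = -30, y = +40 mm in the tray's frame.
- spice_pot: small round blue spice pot with a peaked lid and white knob, 58 mm across, 70 mm tall; origin centre of its underside (leave alone)
- tumbler: clear drinking glass, 58 mm across, 85 mm tall; origin centre of its underside (leave alone)
- square_box: small square box of the same wood as the cutlery box, 80 x 80 x 40 mm; not part of the job; origin centre of its underside (leave alone)
Mind the look-alikes: they are no part of the job. What is shaped like the cutlery_box but red is not meant.

How it is judged:
By the outcome, as a careful person would: the job done as asked, in the order asked, and still so for the second after the job is handed in, with the robot touching nothing.
It also fails if it takes over 70 s, if anything falls off the work surface, if the arm or the gripper's body presses on something with over 40 N, if the wrist force passes 120 N, or if a joint passes its speed limit or range.

## Working session

There is one attempt and no reset: what is moved stays moved. The work goes in short steps, Python scripts to look and compute and a tool call to move; the robot and the scene stay as the last step left them, time stands still between calls to the robot, and variables do not carry over. Pictures are saved under pics/ and viewed, at most 10 in all, crops included, and the job is handed in when it is done.

Besides the shell and the picture viewer there is one more tool, called after "Request:" as name(argument=value, ...) on one line, values as JSON. carry_out: Moves the arm, as the interface text tells. Its arguments: {"type":"object","properties":{"steps":{"type":"array","items":{"type":"array","items":{"type":"number"}}},"squeeze":{"type":"number"}},"required":["steps"]}

```bash
mkdir -p pics; cat > h.py <<'E'
import numpy as np,cv2
from bench import ctrl
def snap(n,f=None):
    d=ctrl.get_image(n)
    if f: cv2.imwrite('pics/'+f,d['pixels'][:,:,::-1])
    return d
def ray(d,uv,z):
    K=np.array(d['camera_matrix']);T=np.array(d['cam_to_world'])
    uv=np.atleast_2d(np.array(uv,float))
    r=np.c_[uv,np.ones(len(uv))]@np.linalg.inv(K).T@T[:3,:3].T
    o=T[:3,3]
    return o+r*((z-o[2])/r[:,2:])
E
python3 - <<'E'
from h import *
for n in('top','side'):
    d=snap(n,n+'1.png');np.savez(n+'1.npz',**d)
    print(np.round(d['cam_to_world'],3).tolist(),np.round(d['camera_matrix'],1).tolist())
print(ctrl.get_state())
E
```

```text
[[-0.02, -0.991, 0.133, 0.409], [-0.999, 0.024, 0.027, 0.05], [-0.03, -0.132, -0.991, 0.972], [0.0, 0.0, 0.0, 1.0]] [[352.0, 0.0, 251.2], [0.0, 352.0, 188.5], [0.0, 0.0, 1.0]]
[[0.985, -0.111, 0.13, 0.417], [-0.17, -0.717, 0.676, -0.645], [0.019, -0.688, -0.726, 0.782], [0.0, 0.0, 0.0, 1.0]] [[398.1, 0.0, 250.1], [0.0, 398.1, 187.4], [0.0, 0.0, 1.0]]
{'time': 0.1, 'joint_positions': array([-1.16392561,  0.32179229, -0.07009801,  1.45156711,  0.02263826,
        1.37081173, -0.05692803]), 'qd': array([ 0.0012587 , -0.00080001, -0.0012225 , -0.0020373 ,  0.00038199,
        0.00120472, -0.00074518]), 'joint_torque': array([-6.23373544e-04, -4.92573273e+01, -4.06022659e-01, -3.13395023e+01,
       -6.40652748e-02,  3.95925343e-02,  1.05879453e-04]), 'position': array([0.24864318, 0.60001373, 0.22153573]), 'tool_rot': array([-6.12929391e-01, -3.08099152e+00,  2.79174709e-03]), 'ft_force': array([ 0.01687416, -0.44455645, -0.12846389]), 'torque': array([0.03453908, 0.0009267 , 0.05849051]), 'grip_force': 0.0, 'grip_width': 1.0041399644165003}
```

View pics/top1.png

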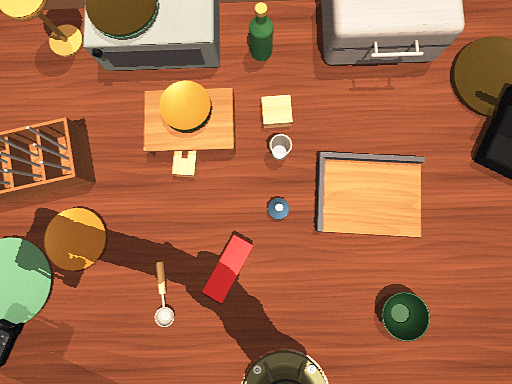

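View pics/side1.png

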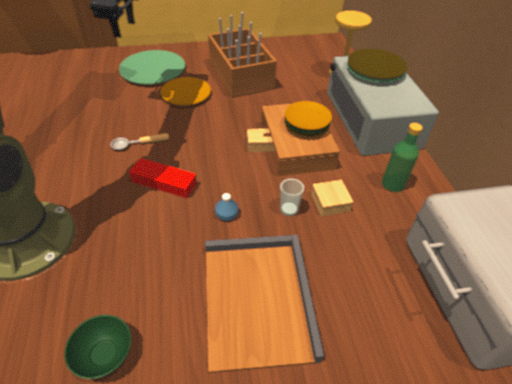

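The top view shows the pale box end at about (184,163), protruding from the riser (roof 145–234 × 89–152). The tray's far-left corner is at about (320,155). The pot is at (278,208), the glass at (280,147), the square box at (277,110), and the red decoy at (228,267). The side view agrees: box end at (260,140), tray corner at (297,238).

```bash
python3 - <<'E'
from h import *
d=dict(np.load('top1.npz'));im=d['pixels']
hsv=cv2.cvtColor(im,cv2.COLOR_RGB2HSV)
for p in [(184,163),(184,172),(277,110),(155,120),(205,140),(370,200),(370,157),(320,190),(250,180)]: print(p,hsv[p[1],p[0]])
big=cv2.resize(im[80:250,135:435],None,fx=2.66,fy=2.66,interpolation=cv2.INTER_CUBIC)
cv2.imwrite('pics/crop1.png',big[:,:,::-1])
pale=((hsv[...,0]>17)&(hsv[...,0]<32)&(hsv[...,1]<150)&(hsv[...,2]>150)).astype(np.uint8)
n,l,s,c=cv2.connectedComponentsWithStats(pale)
for i in range(1,n):
    if s[i,4]>150:
        pts=np.argwhere(l==i)[:,::-1].astype(np.float32)
        b=cv2.boxPoints(cv2.minAreaRect(pts))
        print(s[i],b.round(1).tolist(),ray(d,b,.04)[:,:2].round(3).tolist())
E
```

```text
(184, 163) [ 29  52 255]
(184, 172) [ 29  47 255]
(277, 110) [ 27  69 255]
(155, 120) [ 14 156 249]
(205, 140) [ 17 138 254]
(370, 200) [ 15 148 252]
(370, 157) [  7  40 165]
(320, 190) [ 14  33 171]
(250, 180) [  8 164 168]
[  0   0  42  17 560] [[0.0, 16.0], [0.0, 0.0], [41.0, 0.0], [41.0, 16.0]] [[1.062, 0.8], [1.113, 0.804], [1.108, 0.681], [1.057, 0.678]]
[  83    0  131   47 3430] [[81.69999694824219, 2.299999952316284], [212.89999389648438, -1.7000000476837158], [214.3000030517578, 43.0], [83.0999984741211, 46.900001525878906]] [[1.095, 0.559], [1.092, 0.174], [0.954, 0.171], [0.956, 0.549]]
[ 50  30  32  25 405] [[48.400001525878906, 38.5], [79.0, 29.399999618530273], [84.9000015258789, 49.0], [54.20000076293945, 58.099998474121094]] [[0.986, 0.652], [1.01, 0.563], [0.949, 0.544], [0.925, 0.632]]
[164  81  26  17 231] [[163.5, 91.5], [181.5, 73.5], [191.0, 83.0], [173.0, 101.0]] [[0.814, 0.315], [0.865, 0.264], [0.836, 0.237], [0.785, 0.288]]
[261  95  32  29 798] [[260.79998779296875, 96.4000015258789], [290.0, 94.19999694824219], [292.1000061035156, 121.5999984741211], [262
[... 156 characters left out ...]
, [195.0, 174.0], [172.0, 174.0]] [[0.643, 0.289], [0.641, 0.226], [0.578, 0.226], [0.579, 0.288]]
[326 165  94  11 330] [[325.70001220703125, 171.0], [326.0, 164.39999389648438], [419.29998779296875, 168.39999389648438], [419.0, 175.0]] [[0.577, -0.126], [0.595, -0.127], [0.578, -0.373], [0.56, -0.371]]
[325 182  65  10 299] [[324.70001220703125, 183.0], [388.79998779296875, 180.3000030517578], [389.20001220703125, 188.6999969482422], [325.1000061035156, 191.3000030517578]] [[0.544, -0.121], [0.547, -0.291], [0.525, -0.29], [0.522, -0.121]]
[304 361  23  23 222] [[299.0, 369.0], [308.5, 359.5], [329.0, 380.0], [319.5, 389.5]] [[0.078, -0.035], [0.1, -0.06], [0.051, -0.108], [0.029, -0.084]]
```

View pics/crop1.png

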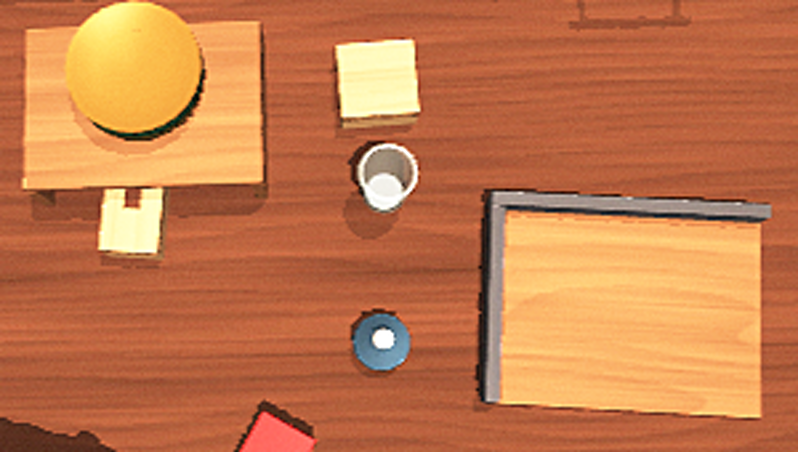

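The crop shows the box end's top face at crop corners (104,188), (164,188), (160,255) and (99,249), slightly turned. The tray rails' inner corner is at about (505,208), the roof front edge runs from (24,188) to (263,185), and the board's near right corner is at (761,417).

```bash
cat >> h.py <<'E'
def edges(d,rows,c0,c1,ch=2,thr=None):
    "left and right sub-pixel columns where a bright patch in channel ch starts/ends"
    im=d['pixels'].astype(float)[...,ch];L=[];R=[]
    for r in rows:
        v=im[r,c0:c1];t=thr or (v.max()+v.min())/2
        k=np.where(v>t)[0];a,b=k[0],k[-1]
        if a>0:L.append((c0+a-(v[a]-t)/(v[a]-v[a-1]),r))
        if b<len(v)-1:R.append((c0+b+(v[b]-t)/(v[b]-v[b+1]),r))
    return np.array(L),np.array(R)
def line(P):
    vx,vy,x,y=cv2.fitLine(P[:,:2].astype(np.float32),cv2.DIST_HUBER,0,.001,.001).ravel()
    a=np.degrees(np.arctan2(vy,vx));return x,y,a
E
python3 - <<'E'
from h import *
d=dict(np.load('top1.npz'))
L,R=edges(d,range(154,171),160,210)
for P in(L,R): print('box side',np.round(line(ray(d,P,.04)),4))
t=dict(d);t['pixels']=d['pixels'].transpose(1,0,2)
_,R=edges(t,range(176,193),140,182); N=ray(d,R[:,::-1],.04); print('box near',np.round(line(N),4),R[:,0].round(1))
c=lambda p:(np.array(p)/2.66)+[135,80]-.3
print('riser roof',ray(d,c([(24,188),(263,185),(262,21),(27,28)]),.07)[:,:2].round(3).tolist())
print('rail top outer: corner,right end,near left',ray(d,c([(486,191),(770,205),(485,402)]),.037)[:,:2].round(3).tolist())
print('rail top inner: corner,right end,near',ray(d,c([(506,207),(770,217),(498,402)]),.037)[:,:2].round(3).tolist())
print('board near right, near left',ray(d,c([(761,417),(500,403)]),.012)[:,:2].round(3).tolist())
print('pot',ray(d,c((382,338)),.07),'glass rim',ray(d,c((388,170)),.085))
s=dict(np.load('side1.npz'))
print('side: rail outer far corner etc',ray(s,[(299,236),(205,240),(322,357)],.037)[:,:2].round(3).tolist(),'box near end',ray(s,[(247,129),(248,138)],.04)[:,:2].round(3).tolist())
E
```

```text
box side [ 0.6181  0.2859 -5.2138]
box side [ 0.611   0.2266 -5.6284]
box near [ 0.5777  0.2587 84.7498] [173.6 173.7 173.8 174.  174.1 174.4 174.4 174.4 174.6 174.6 174.6 174.6
 174.6 174.6 174.6 174.6 174.6]
riser roof [[0.639, 0.357], [0.636, 0.118], [0.806, 0.117], [0.806, 0.357]]
rail top outer: corner,right end,near left [[0.631, -0.106], [0.609, -0.39], [0.419, -0.096]]
rail top inner: corner,right end,near [[0.614, -0.126], [0.597, -0.389], [0.418, -0.108]]
board near right, near left [[0.398, -0.374], [0.418, -0.115]]
pot [[0.48147315 0.00540711 0.07      ]] glass rim [[ 0.64347273 -0.00461604  0.085     ]]
side: rail outer far corner etc [[0.636, -0.121], [0.42, -0.098], [0.608, -0.396]] box near end [[0.582, 0.284], [0.578, 0.242]]
```

Checks: the box is 59 mm wide and protrudes 59 mm, with yaw about -5.4°. The near end is at (0.578, 0.2595). I'll grasp 20 mm in from that end, going above it first.

Request:
carry_out(steps=[[0, 0, 17, 34.9, -34.3, 0, 1], [0, 0, 17, 34.9, -34.3, 0, 1], [0, 0, 17, 34.9, -34.3, 0, 1], [0, 0, 17, 34.9, -34.3, 0, 1], [0, 0, 17, 34.9, -34.3, 0, 1], [0, 0, 17, 34.9, -34.3, 0, 1], [0, 0, 17, 34.9, -34.3, 0, 1], [0, 0, 17, 34.9, -34.3, 0, 1], [0, 0, 17, 34.9, -34.3, 0, 1], [0, 0, 17, 34.9, -34.3, 0, 1], [0, 0, 17, 34.9, -34.3, 0, 1], [0, 0, 17, 34.9, -34.3, 0, 1]])

```text
time: 1.3
position: [0.5982, 0.2561, 0.2218]
tool_rot: [-0.156, -3.137, 0.001]
ft_force: [-0.9, 1.2, 0.3]
grip_width: 1.0
grip_force: 0.0
```

```bash
cat >> h.py <<'E'
from scipy.spatial.transform import Rotation as Ro
def st():
    s=ctrl.get_state();M=Ro.from_rotvec(s['tool_rot']).as_matrix()
    print('t',round(s['time'],2),'p',s['position'].round(4),'yawY',round(float(np.degrees(np.arctan2(M[1,1],M[0,1]))),1),'zax',M[:,2].round(3),'F',s['ft_force'].round(1),'w',round(s['grip_width'],3),'g',round(s['grip_force'],1),'q',s['joint_positions'].round(2))
    return s
E
python3 -c "
from h import *
st()"
```

```text
t 1.3 p [0.5982 0.2561 0.2218] yawY 84.3 zax [-0.001 -0.    -1.   ] F [-0.9  1.2  0.3] w 1.0 g 0.0 q [-0.58  0.32  0.17  1.46 -0.05  1.37  1.07]
```

Request:
carry_out(steps=[[0, 0, 0, 0, 0.1, -5, 1], [0, 0, 0, 0, 0.1, -9, 1], [0, 0, 0, 0, 0.1, -12, 1], [0, 0, 0, 0, 0.1, -15, 1], [0, 0, 0, 0, 0.1, -17, 1], [0, 0, 0, 0, 0.1, -18.5, 1], [0, 0, 0, 0, 0.1, -20, 1], [0, 0, 0, 0, 0.1, -20.5, 1], [0, 0, 0, 0, 0.1, -21, 1], [0, 0, 0, 0, 0.1, -21, 1]])

```text
time: 2.3
position: [0.5979, 0.2587, 0.0126]
tool_rot: [0.151, 3.138, 0.0]
ft_force: [-0.5, -0.1, -0.4]
grip_width: 1.0
grip_force: 0.0
```

Request:
carry_out(steps=[[0, 0, 0, 0, 0, 0, 0.5], [0, 0, 0, 0, 0, 0, 0.5], [0, 0, 0, 0, 0, 0, 0.5], [0, 0, 0, 0, 0, 0, 0.5], [0, 0, 0, 0, 0, 0, 0.5], [0, 0, 0, 0, 0, 0, 0.5], [0, 0, 0, 0, 0, 0, 0.5], [0, 0, 0, 0, 0, 0, 0.5]], squeeze=20)

```text
time: 3.1
position: [0.598, 0.2584, 0.0129]
tool_rot: [0.151, 3.138, 0.0]
ft_force: [-0.8, -1.1, 3.9]
grip_width: 0.685
grip_force: 20.0
```

The grip reads 59.6 mm wide, which matches the box. Now I'll draw it out.

Request:
carry_out(steps=[[0, 0, 0, -1, 0.1, 0, 0.5], [0, 0, 0, -2.5, 0.2, 0, 0.5], [0, 0, 0, -4, 0.4, 0, 0.5], [0, 0, 0, -5.5, 0.5, 0, 0.5], [0, 0, 0, -7, 0.7, 0, 0.5], [0, 0, 0, -8.5, 0.8, 0, 0.5], [0, 0, 0, -10, 1, 0, 0.5], [0, 0, 0, -11.5, 1.1, 0, 0.5], [0, 0, 0, -13, 1.2, 0, 0.5], [0, 0, 0, -14.3, 1.3, 0, 0.5], [0, 0, 0, -14.9, 1.4, 0, 0.5], [0, 0, 0, -14.9, 1.4, 0, 0.5]])

```text
time: 4.3
position: [0.4474, 0.2729, 0.0128]
tool_rot: [-0.149, -3.136, -0.0]
ft_force: [-2.6, -0.4, 5.9]
grip_width: 0.685
grip_force: 20.0
```

Request:
carry_out(steps=[[0, 0, 0, 0, 0, 0, 1], [0, 0, 0, 0, 0, 0, 1], [0, 0, 0, 0, 0, 0, 1], [0, 0, 0, 0, 0, 0, 1], [0, 0, 0, 0, 0, 3, 1], [0, 0, 0, 0, 0, 7, 1], [0, 0, 0, 0, 0, 12, 1], [0, 0, 0, -3, 10, 17, 1], [0, 0, 0, -3, 20, 17, 1], [0, 0, 0, -3, 20, 17, 1], [0, 0, 0, -3, 20, 17, 1]])

```text
time: 5.4
position: [0.4197, 0.4642, 0.1814]
tool_rot: [0.152, 3.138, 0.001]
ft_force: [0.8, -0.1, -0.2]
grip_width: 0.996
grip_force: 0.0
```

```bash
python3 - <<'E'
from h import *
st()
d=snap('top','top2.png');np.savez('top2.npz',**d)
hsv=cv2.cvtColor(d['pixels'],cv2.COLOR_RGB2HSV)
pale=((hsv[...,0]>17)&(hsv[...,0]<34)&(hsv[...,1]<110)&(hsv[...,2]>150)).astype(np.uint8)
n,l,s,c=cv2.connectedComponentsWithStats(pale)
for i in range(1,n):
    if s[i,4]>150 and c[i][1]>80:
        b=cv2.boxPoints(cv2.minAreaRect(np.argwhere(l==i)[:,::-1].astype(np.float32)))
        w=ray(d,b,.04);print(s[i],w[:,:2].round(3).tolist(),w[:,:2].mean(0).round(4))
# tray edges: dark rail / bright board (red channel)
t=dict(d);t['pixels']=d['pixels'].transpose(1,0,2)
im=d['pixels'].astype(int)
print(im[145:170,370].tolist());print(im[190,312:332].tolist())
E
```

```text
t 5.4 p [0.4197 0.4642 0.1814] yawY 84.5 zax [ 0.     0.001 -1.   ] F [ 0.8 -0.1 -0.2] w 0.996 g 0.0 q [-0.89  0.29  0.01  1.57 -0.    1.28  0.6 ]
[262  95  31  29 778] [[0.791, 0.041], [0.795, -0.037], [0.717, -0.041], [0.712, 0.037]] [7.537e-01 2.000e-04]
[168 168  26  57 865] [[0.45, 0.303], [0.6, 0.29], [0.592, 0.229], [0.443, 0.244]] [0.5212 0.2666]
[157 262   8  38 173] [[0.345, 0.328], [0.346, 0.314], [0.252, 0.305], [0.251, 0.319]] [0.2989 0.3161]
[307 368  20  16 164] [[0.068, -0.055], [0.084, -0.086], [0.047, -0.105], [0.031, -0.075]] [ 0.0574 -0.08  ]
[[193, 100, 61], [188, 97, 60], [181, 98, 60], [168, 88, 62], [169, 88, 56], [182, 93, 61], [181, 93, 63], [184, 94, 58], [180, 84, 42], [182, 173, 168], [160, 144, 139], [168, 151, 143], [162, 143, 133], [181, 156, 150], [47, 41, 42], [46, 54, 57], [202, 117, 66], [254, 162, 92], [238, 148, 86], [255, 195, 117], [252, 182, 108], [252, 181, 101], [253, 195, 114], [254, 195, 118], [255, 217, 135]]
[[185, 99, 65], [192, 106, 67], [165, 79, 47], [41, 23, 13], [46, 28, 21], [30, 27, 31], [89, 81, 74], [165, 150, 144], [172, 155, 149], [168, 150, 142], [166, 150, 148], [187, 150, 132], [251, 170, 106], [255, 201, 116], [254, 196, 117], [254, 197, 115], [254, 196, 116], [254, 198, 120], [254, 199, 120], [254, 198, 117]]
```

View pics/top2.png

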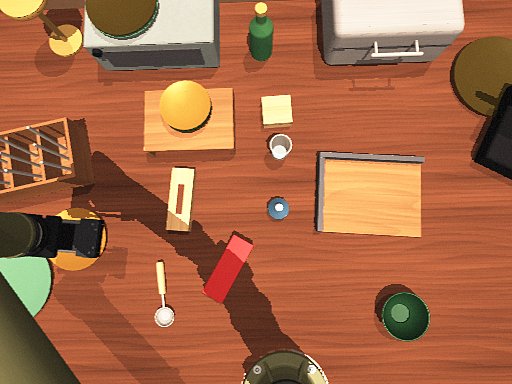

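The box is fully out, at (168–195, 168–232), and the gripper is clear. The glass, pot and square box haven't moved. Next I'll fit the tray's inner rail edges.

```bash
python3 - <<'E'
from h import *
d=dict(np.load('top2.npz'));im=d['pixels'].astype(float)
def cross(v,t,start):
    for i in range(start,len(v)-1):
        if (v[i]-t)*(v[i+1]-t)<=0 and v[i]!=v[i+1]: return i+(t-v[i])/(v[i+1]-v[i])
F=[(c,cross(im[:,c,0],110,155)) for c in range(330,418,3)]
L=[(cross(im[r,:,0]-im[r,:,2],65,320),r) for r in range(165,230,3)]
F=np.array(F);L=np.array(L)
f=line(ray(d,F,.037));l=line(ray(d,L,.037))
print(F[::6].round(1).tolist(),L[::6].round(1).tolist(),f,l)
def isect(a,b):
    ua=[np.cos(np.radians(a[2])),np.sin(np.radians(a[2]))];ub=[np.cos(np.radians(b[2])),np.sin(np.radians(b[2]))]
    k=np.linalg.solve(np.c_[ua,-np.array(ub)],np.array(b[:2])-a[:2]);return np.array(a[:2])+k[0]*np.array(ua)
C=isect(f,l);print('corner',C)
y=np.radians(((f[2]+90)%180+0)-0);
for yaw in(-4.3,-5):
    R=Ro.from_euler('z',yaw,degrees=True).as_matrix()[:2,:2]
    for p in[(-30,-85),(-75,-110)]:print(yaw,p,(C+R@np.array(p)/1000).round(4))
E
```

```text
[[330.0, 156.7], [348.0, 157.5], [366.0, 158.5], [384.0, 159.5], [402.0, 155.5]] [[323.8, 165.0], [323.4, 183.0], [323.0, 201.0], [322.4, 219.0]] (np.float32(0.60851926), np.float32(-0.25421876), np.float32(86.81519)) (np.float32(0.504373), np.float32(-0.11545106), np.float32(-4.26384))
corner [ 0.6157785  -0.12375699]
-4.3 (-30, -85) [ 0.5795 -0.2063]
-4.3 (-75, -110) [ 0.5327 -0.2278]
-5 (-30, -85) [ 0.5785 -0.2058]
-5 (-75, -110) [ 0.5315 -0.2268]
```

Request:
carry_out(steps=[[0, 0, 0, 9.2, -19.8, 0, 1], [0, 0, 0, 9.2, -19.8, 0, 1], [0, 0, 0, 9.2, -19.8, 0, 1], [0, 0, 0, 9.2, -19.8, 0, 1], [0, 0, 0, 9.2, -19.8, 0, 1], [0, 0, 0, 9.2, -19.8, 0, 1], [0, 0, 0, 9.2, -19.8, -4, 1], [0, 0, 0, 9.2, -19.8, -7, 1], [0, 0, 0, 9.2, -19.8, -9, 1], [0, 0, 0, 9.2, -19.8, -10, 1], [0, 0, 0, 9.2, -19.8, -10, 1]])

```text
time: 6.55
position: [0.5103, 0.2652, 0.0792]
tool_rot: [-0.148, -3.135, 0.002]
ft_force: [-0.1, 0.1, -0.6]
grip_width: 0.997
grip_force: 0.0
```

Request:
carry_out(steps=[[0, 0, 0, 0.2, 0.1, -2, 1], [0, 0, 0, 0.2, 0.1, -4, 1], [0, 0, 0, 0.2, 0.1, -5.5, 1], [0, 0, 0, 0.2, 0.1, -6.7, 1], [0, 0, 0, 0.2, 0.1, -6.7, 1], [0, 0, 0, 0.2, 0.1, -6.7, 0.5], [0, 0, 0, 0.2, 0.1, -6.7, 0.5], [0, 0, 0, 0.2, 0.1, -6.7, 0.5], [0, 0, 0, 0.2, 0.1, -6.7, 0.5], [0, 0, 0, 0.2, 0.1, -6.7, 0.5], [0, 0, 0, 0.2, 0.1, -6.7, 0.5], [0, 0, 0, 0.2, 0.1, -6.7, 0.5]], squeeze=30)

```text
time: 7.75
position: [0.5144, 0.2659, 0.0144]
tool_rot: [0.151, 3.137, 0.002]
ft_force: [-0.5, 0.8, 3.4]
grip_width: 0.687
grip_force: 30.0
```

Request:
carry_out(steps=[[0, 0, 0, 0, 0, 2, 0.5], [0, 0, 0, 0, 0, 5, 0.5], [0, 0, 0, 0, 0, 9, 0.5], [0, 0, 0, 0, 0, 13, 0.5], [0, 0, 0, 0, 0, 16, 0.5], [0, 0, 0, 0, 0, 18, 0.5], [0, 0, 0, 0, 0, 18, 0.5], [0, 0, 0, 0, 0, 18, 0.5]])

```text
time: 8.55
position: [0.513, 0.2648, 0.192]
tool_rot: [-0.151, -3.136, 0.002]
ft_force: [0.2, -0.4, -5.5]
grip_width: 0.686
grip_force: 30.0
```

Request:
carry_out(steps=[[0, 0, -5, 0.1, -3, 0, 0.5], [0, 0, -10, 0.2, -6, 0, 0.5], [0, 0, -16, 0.4, -9, 0, 0.5], [0, 0, -22, 0.5, -12, 0, 0.5], [0, 0, -28, 0.6, -15, 0, 0.5], [0, 0, -34, 0.7, -18, 0, 0.5], [0, 0, -40, 0.9, -21, 0, 0.5], [0, 0, -46, 1, -25, 0, 0.5], [0, 0, -52, 1.2, -29, 0, 0.5], [0, 0, -58, 1.3, -33, 0, 0.5], [0, 0, -64, 1.4, -36, 0, 0.5], [0, 0, -68, 1.5, -38, 0, 0.5]])

```text
time: 9.75
position: [0.5269, -0.1175, 0.1913]
tool_rot: [-1.887, -2.508, 0.005]
ft_force: [0.3, 1.0, -4.9]
grip_width: 0.683
grip_force: 30.0
```

Request:
carry_out(steps=[[0, 0, -6, 0.1, -3, 0, 0.5], [0, 0, -12, 0.2, -6, 0, 0.5], [0, 0, -17, 0.3, -9, 0, 0.5], [0, 0, -20, 0.4, -11, 0, 0.5], [0, 0, -21, 0.4, -11.3, 0, 0.5], [0, 0, -21, 0.4, -11.3, 0, 0.5], [0, 0, -21, 0.4, -11.3, 0, 0.5]])

```text
time: 10.45
position: [0.5332, -0.2254, 0.1931]
tool_rot: [-2.302, -2.135, -0.001]
ft_force: [0.4, -0.2, -3.5]
grip_width: 0.687
grip_force: 30.0
```

```bash
python3 - <<'E'
from h import *
st();snap('side','side3.png')
E
```

```text
t 10.45 p [ 0.5332 -0.2254  0.1931] yawY -4.3 zax [-0.001  0.002 -1.   ] F [ 0.4 -0.2 -3.5] w 0.687 g 30.0 q [-0.18  0.21  0.61  1.69 -0.12  1.28  0.38]
```

View pics/side3.png

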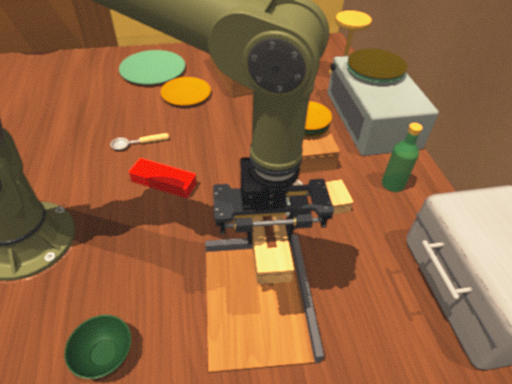

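The box is held level over the tray, with its near end at about (272,262) and the left rail to its left. I'll lower it.

Request:
carry_out(steps=[[0, 0, 0, 0, -0.2, -4, 0.5], [0, 0, 0, 0, -0.2, -8, 0.5], [0, 0, 0, 0, -0.2, -11, 0.5], [0, 0, 0, 0, -0.2, -13.5, 0.5], [0, 0, 0, 0, -0.2, -15, 0.5], [0, 0, 0, 0, -0.2, -16, 0.5], [0, 0, 0, 0, -0.2, -16.3, 0.5], [0, 0, 0, 0, -0.2, -16.6, 0.5], [0, 0, 0, 0, -0.2, -16.6, 0.5], [0, 0, 0, 0, -0.2, -16.6, 0.5]])

```text
time: 11.5
position: [0.5336, -0.2298, 0.0287]
tool_rot: [2.306, 2.132, 0.002]
ft_force: [-0.1, -0.3, -4.7]
grip_width: 0.688
grip_force: 30.0
```

Still carrying its weight, so a little lower.

Request:
carry_out(steps=[[0, 0, 0, 0, 0, -0.1, 0.5], [0, 0, 0, 0, 0, -0.2, 0.5], [0, 0, 0, 0, 0, -0.2, 0.5], [0, 0, 0, 0, 0, -0.2, 0.5]])

```text
time: 11.9
position: [0.5333, -0.2297, 0.0264]
tool_rot: [2.307, 2.132, 0.001]
ft_force: [-1.0, 0.7, 0.3]
grip_width: 0.685
grip_force: 30.0
```

Request:
carry_out(steps=[[0, 0, 0, 0, 0, 0, 1], [0, 0, 0, 0, 0, 0, 1], [0, 0, 0, 0, 0, 0, 1], [0, 0, 0, 0, 0, 0, 1], [0, 0, 0, 0, 0, 3, 1], [0, 0, 0, 0, 0, 7, 1], [0, 0, 0, 0, 0, 11, 1], [0, 0, 0, 0, 0, 13, 1], [0, 0, 0, 0, 0, 13, 1]])

```text
time: 12.8
position: [0.5352, -0.2306, 0.1596]
tool_rot: [2.303, 2.128, 0.006]
ft_force: [0.7, 0.7, -0.1]
grip_width: 1.002
grip_force: 0.0
```

Request:
carry_out(steps=[[0, 0, -8, -1, 0.1, 0, 1], [0, 0, -16, -2, 0.2, 0, 1], [0, 0, -24, -3, 0.3, 0, 1], [0, 0, -32, -4, 0.4, 0, 1], [0, 0, -40, -5, 0.5, 0, 1], [0, 0, -48, -6, 0.5, 0, 1], [0, 0, -56, -6, 0.5, 0, 1], [0, 0, -64, -6, 0.5, 0, 1], [0, 0, -72, -6, 0.5, 0, 1], [0, 0, -80, -6, 0.5, 0, 1], [0, 0, -88, -6, 0.5, 0, 1], [0, 0, -90, -6, 0.5, 0, 1]])

```text
time: 14.0
position: [0.4722, -0.2242, 0.1544]
tool_rot: [-3.139, 0.129, 0.003]
ft_force: [-0.0, 0.2, 0.1]
grip_width: 1.004
grip_force: 0.0
```

```bash
python3 - <<'E'
from h import *
st();d=snap('top','top4.png')
E
```

```text
t 14.0 p [ 0.4722 -0.2242  0.1544] yawY -94.7 zax [-0.002  0.    -1.   ] F [-0.   0.2  0.1] w 1.004 g 0.0 q [-0.33  0.11  0.77  1.88 -0.08  1.19 -1.18]
```

View pics/top4.png

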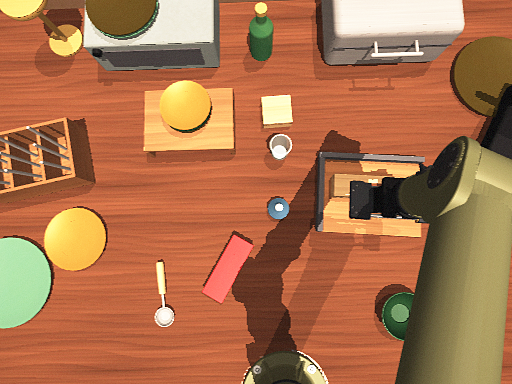

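The box sits on the tray, its visible end at about (335–352, 174–200), with the gripper above its near side. I'll go down behind it and push toward the far rail.

Request:
carry_out(steps=[[0, 0, 0, 0, 0, -4, 1], [0, 0, 0, 0, 0, -8, 1], [0, 0, 0, 0, 0, -11, 1], [0, 0, 0, 0, 0, -12.5, 1], [0, 0, 0, 0, 0, -13.3, 1], [0, 0, 0, 0, 0, -13.3, 1], [0, 0, 0, 0, 0, -13.3, 1]])

```text
time: 14.75
position: [0.4739, -0.225, 0.0238]
tool_rot: [3.139, -0.123, 0.003]
ft_force: [0.9, 0.1, 0.3]
grip_width: 1.003
grip_force: 0.0
```

Request:
carry_out(steps=[[0, 0, 0, 0.5, 0, 0, 1], [0, 0, 0, 1, -0.1, 0, 1], [0, 0, 0, 1.5, -0.1, 0, 1], [0, 0, 0, 2, -0.2, 0, 1], [0, 0, 0, 2.5, -0.2, 0, 1], [0, 0, 0, 3, -0.2, 0, 1], [0, 0, 0, 3.5, -0.3, 0, 1], [0, 0, 0, 4, -0.3, 0, 1], [0, 0, 0, 4.5, -0.3, 0, 1], [0, 0, 0, 5, -0.4, 0, 1], [0, 0, 0, 5.5, -0.4, 0, 1], [0, 0, 0, 5.5, -0.4, 0, 1]])

```text
time: 15.95
position: [0.5295, -0.2285, 0.0229]
tool_rot: [3.138, -0.122, 0.003]
ft_force: [-0.4, 0.3, -0.8]
grip_width: 1.002
grip_force: 0.0
```

Request:
carry_out(steps=[[0, 0, 0, 0.2, 0, 0, 1], [0, 0, 0, 0.4, 0, 0, 1], [0, 0, 0, 0.6, 0, 0, 1], [0, 0, 0, 0.8, 0, 0, 1]])

```text
time: 16.35
position: [0.5358, -0.2288, 0.0229]
tool_rot: [3.139, -0.124, -0.0]
ft_force: [-4.7, 0.0, 2.7]
grip_width: 1.001
grip_force: 2.0
```

```bash
python3 - <<'E'
from h import *
st();d=snap('top');np.savez('top5.npz',**d);s=snap('side')
a=cv2.resize(d['pixels'][140:245,305:435],None,fx=3,fy=3,interpolation=2);b=cv2.resize(s['pixels'][200:375,190:340],(270,315))
cv2.imwrite('pics/c5.png',np.hstack([a,b])[:,:,::-1])
E
```

```text
t 16.35 p [ 0.5358 -0.2288  0.0229] yawY -94.5 zax [-0. -0. -1.] F [-4.7  0.   2.7] w 1.001 g 2.0 q [-0.22  0.43  0.69  1.85 -0.32  0.98 -1.03]
```

View pics/c5.png

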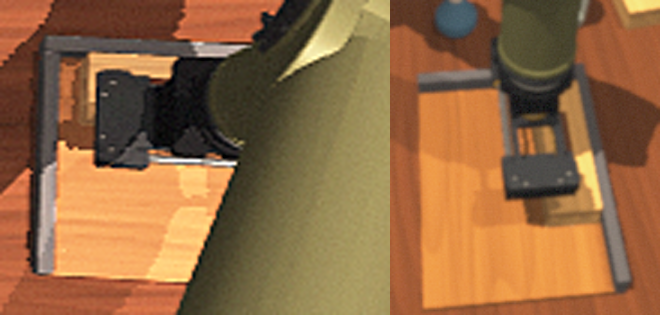

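The box is nearly at the far rail, its top edge around (95–190, 52), with about a 25 mm gap to the left rail. I'll keep pushing gently.

Request:
carry_out(steps=[[0, 0, 0, 0.1, 0, 0, 1], [0, 0, 0, 0.2, 0, 0, 1], [0, 0, 0, 0.3, 0, 0, 1], [0, 0, 0, 0.3, 0, 0, 1]])

```text
time: 16.85
position: [0.5384, -0.2287, 0.0228]
tool_rot: [3.139, -0.123, -0.002]
ft_force: [-5.3, 1.3, 2.6]
grip_width: 0.997
grip_force: 2.7
```

Request:
carry_out(steps=[[0, 0, 0, 0.1, 0, 0, 1], [0, 0, 0, 0.2, 0, 0, 1], [0, 0, 0, 0.3, 0, 0, 1], [0, 0, 0, 0.3, 0, 0, 1]])

```text
time: 17.25
position: [0.5384, -0.2287, 0.0225]
tool_rot: [-3.138, 0.123, 0.011]
ft_force: [-12.1, 0.5, 9.1]
grip_width: 1.001
grip_force: 6.2
```

It has stalled against the rail at 12 N. Next I'll back off and go round to the right end with the fingers shut.

Request:
carry_out(steps=[[0, 0, 0, -1, 0, 0, 1], [0, 0, 0, -2, 0, 0, 1], [0, 0, 0, -2, 0, 0, 1], [0, 0, 0, -2, 0, 4, 1], [0, 0, 0, -2, 0, 8, 1], [0, 0, 0, -2, 0, 11, 0], [0, 0, 0, -2, 0, 11, 0]])

```text
time: 17.95
position: [0.5258, -0.2297, 0.1378]
tool_rot: [3.138, -0.123, 0.016]
ft_force: [0.1, 0.1, 0.0]
grip_width: 0.895
grip_force: 0.0
```

Request:
carry_out(steps=[[0, 0, 8, 0, -1, 0, 0], [0, 0, 16, 0, -2, 0, 0], [0, 0, 24, 0, -4, 0, 0], [0, 0, 32, 1, -6, 0, 0], [0, 0, 40, 2, -8, 0, 0], [0, 0, 48, 3, -10, 0, 0], [0, 0, 56, 4, -11.4, 0, 0], [0, 0, 64, 5, -11.4, 0, 0], [0, 0, 72, 5, -11.4, 0, 0], [0, 0, 80, 5, -11.4, 0, 0], [0, 0, 88, 5, -11.4, 0, 0], [0, 0, 90, 5, -11.4, 0, 0]])

```text
time: 19.15
position: [0.5722, -0.3421, 0.1316]
tool_rot: [-2.302, -2.137, -0.001]
ft_force: [-0.3, -0.1, 0.5]
grip_width: 0.003
grip_force: 0.0
```

```bash
python3 - <<'E'
from h import *
st();d=snap('top');s=snap('side');np.savez('top6.npz',**d)
a=cv2.resize(d['pixels'][140:245,305:435],None,fx=3,fy=3,interpolation=2);b=cv2.resize(s['pixels'][200:375,190:340],(270,315))
cv2.imwrite('pics/c6.png',np.hstack([a,b])[:,:,::-1])
E
```

```text
t 19.15 p [ 0.5722 -0.3421  0.1316] yawY -4.3 zax [ 0.     0.001 -1.   ] F [-0.3 -0.1  0.5] w 0.003 g 0.0 q [ 0.13  0.44  0.49  1.53 -0.22  1.22  0.58]
```

View pics/c6.png

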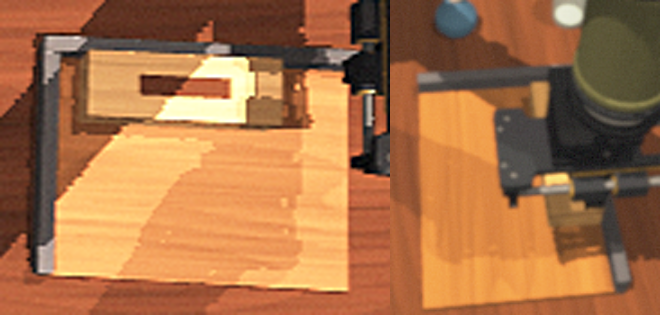

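The box lies along the far rail (crop 85–285, 52–125) with a gap of about 10 px (about 25 mm) to the left rail. The gripper is clear of its right end. I'll go down and push left.

Request:
carry_out(steps=[[0, 0, 0, -0.3, 0, -3, 0], [0, 0, 0, -0.3, 0, -6, 0], [0, 0, 0, -0.3, 0, -9, 0], [0, 0, 0, -0.3, 0, -10, 0], [0, 0, 0, -0.3, 0, -10.8, 0], [0, 0, 0, -0.3, 0, -10.8, 0], [0, 0, 0, -0.3, 0, -10.8, 0]])

```text
time: 19.95
position: [0.5699, -0.3431, 0.0261]
tool_rot: [2.306, 2.131, 0.001]
ft_force: [-0.2, 0.4, 0.2]
grip_width: 0.004
grip_force: 0.0
```

Request:
carry_out(steps=[[0, 0, 0, 0, 0.5, 0, 0], [0, 0, 0, 0.1, 1, 0, 0], [0, 0, 0, 0.1, 1.5, 0, 0], [0, 0, 0, 0.2, 2, 0, 0], [0, 0, 0, 0.2, 2.4, 0, 0], [0, 0, 0, 0.2, 2.8, 0, 0], [0, 0, 0, 0.3, 3.2, 0, 0], [0, 0, 0, 0.3, 3.4, 0, 0], [0, 0, 0, 0.3, 3.4, 0, 0]])

```text
time: 20.85
position: [0.5721, -0.3088, 0.0251]
tool_rot: [2.306, 2.132, -0.0]
ft_force: [-0.3, -3.6, 2.8]
grip_width: 0.003
grip_force: 2.1
```

Request:
carry_out(steps=[[0, 0, 0, 0, 0.2, 0, 0], [0, 0, 0, 0, 0.4, 0, 0], [0, 0, 0, 0, 0.5, 0, 0], [0, 0, 0, 0, 0.6, 0, 0], [0, 0, 0, 0, 0.7, 0, 0], [0, 0, 0, 0, 0.7, 0, 0]])

```text
time: 21.45
position: [0.5722, -0.3047, 0.0251]
tool_rot: [2.305, 2.127, -0.003]
ft_force: [0.6, -10.1, 0.9]
grip_width: 0.004
grip_force: 4.9
```

Request:
carry_out(steps=[[0, 0, 0, 0, 0.1, 0, 0], [0, 0, 0, 0, 0.2, 0, 0], [0, 0, 0, 0, 0.2, 0, 0]])

```text
time: 21.75
position: [0.5716, -0.3048, 0.0252]
tool_rot: [2.305, 2.125, -0.006]
ft_force: [2.1, -13.6, -0.9]
grip_width: 0.007
grip_force: 6.5
```

It has stalled at 13.6 N. I'll back off, lift clear and check.

Request:
carry_out(steps=[[0, 0, 0, 0, -1, 0, 0], [0, 0, 0, 0, -2.5, 0, 0], [0, 0, 0, 0, -2.5, 4, 0], [0, 0, 0, 0, -2.5, 9, 0], [0, 0, 0, 0, -7, 10, 0], [0, 0, 0, 0, -10, 10, 0], [0, 0, 0, 0, -10, 10, 0]])

```text
time: 22.45
position: [0.5698, -0.4046, 0.1249]
tool_rot: [2.312, 2.125, -0.004]
ft_force: [-0.4, -1.0, -1.1]
grip_width: 0.005
grip_force: 0.0
```

```bash
python3 - <<'E'
from h import *
st();d=snap('top');s=snap('side');np.savez('top7.npz',**d);np.savez('side7.npz',**s)
a=cv2.resize(d['pixels'][145:185,312:412],None,fx=7,fy=7,interpolation=2);b=cv2.resize(s['pixels'][225:300,230:330],None,fx=4,fy=4,interpolation=2)
b=cv2.copyMakeBorder(b,0,0,0,300,0);cv2.imwrite('pics/c7.png',np.vstack([a,b])[:,:,::-1])
E
```

```text
t 22.45 p [ 0.5698 -0.4046  0.1249] yawY -4.8 zax [-0.001 -0.002 -1.   ] F [-0.4 -1.  -1.1] w 0.005 g 0.0 q [ 0.22  0.51  0.51  1.45 -0.25  1.24  0.66]
```

View pics/c7.png

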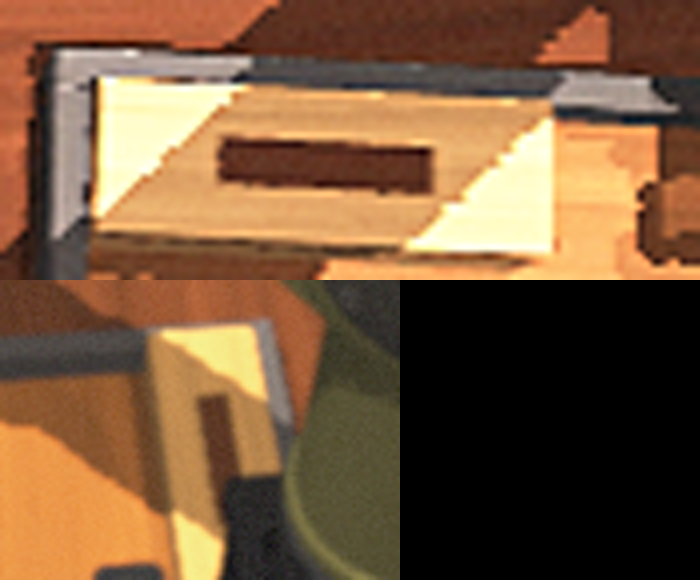

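The top crop shows the lid's left edge (x≈98) right against the left rail and its far edge (78→102) along the far rail. The side crop agrees. Now a numeric check.

```bash
python3 - <<'E'
from h import *
d=dict(np.load('top7.npz'))
c=lambda p:np.array(p,float)/7+[312,145]-.4
w=ray(d,c([(97,78),(553,102),(553,252),(93,232)]),.052)[:,:2];print(w.round(4).tolist(),w.mean(0).round(4))
v=w[1]-w[0];print('long edge',np.linalg.norm(v).round(4),'yaw',np.degrees(np.arctan2(v[1],v[0]))+90, 'left end',np.degrees(np.arctan2(*(w[0]-w[3])[::-1])))
t=dict(np.load('top2.npz'));im=t['pixels'].astype(float)
def cross(v,th,i0):
    for i in range(i0,len(v)-1):
        if v[i]>=th>v[i+1]: return i+(v[i]-th)/(v[i]-v[i+1])
F=np.array([(k,cross(im[:,k,0],110,154)) for k in range(332,415,3)])
f=line(ray(t,F,.037));print('far rail',f)
n=np.array([np.sin(np.radians(f[2])),-np.cos(np.radians(f[2]))])
print('dist of corners to far rail mm',((w-np.array(f[:2]))@n*1000).round(1))
print('left: rail at x', -.11545-.0746*(w[0][0]-.504),-.11545-.0746*(w[3][0]-.504))
E
```

```text
[[0.6158, -0.1245], [0.602, -0.2948], [0.5449, -0.2907], [0.5567, -0.1202]] [ 0.5798 -0.2075]
long edge 0.1708 yaw -4.6418219557210705 left end -4.1885423948167215
far rail (np.float32(0.608875), np.float32(-0.23325469), np.float32(85.60772))
dist of corners to far rail mm [ -1.4  -2.2 -59.4 -60.7]
left: rail at x -0.12379050336943953 -0.11938234122791748
```

It's flush within measuring error: corner gaps are ≤2 mm and yaw matches the rails. With time in hand, I'll add a gentle confirming press on the long side.

Request:
carry_out(steps=[[0, 0, 0, -4, 2, 0, 0], [0, 0, 0, -7, 6, 0, 0], [0, 0, 0, -7, 10, 0, 0], [0, 0, 0, -7, 14, 0, 0], [0, 0, 0, -7, 18, 0, 0], [0, 0, 0, -7, 20.1, 0, 0], [0, 0, 0, -7, 20.1, -4, 0], [0, 0, 0, -7, 20.1, -8, 0], [0, 0, 0, -7, 20.1, -10, 0], [0, 0, 0, -7, 20.1, -10, 0], [0, 0, 0, -7, 20.1, -10, 0]])

```text
time: 23.65
position: [0.502, -0.1971, 0.0248]
tool_rot: [-2.304, -2.134, -0.0]
ft_force: [0.4, -0.2, 1.1]
grip_width: 0.004
grip_force: 0.0
```

Request:
carry_out(steps=[[0, 0, 0, 0.5, 0, 0, 0], [0, 0, 0, 1, 0, 0, 0], [0, 0, 0, 1.5, 0, 0, 0], [0, 0, 0, 2, 0, 0, 0], [0, 0, 0, 2.4, 0, 0, 0], [0, 0, 0, 2.6, 0, 0, 0], [0, 0, 0, 2.6, 0, 0, 0]])

```text
time: 24.35
position: [0.5282, -0.1985, 0.0247]
tool_rot: [2.307, 2.133, -0.0]
ft_force: [0.9, -0.9, 0.0]
grip_width: 0.006
grip_force: 0.0
```

Request:
carry_out(steps=[[0, 0, 0, 0.2, 0, 0, 0], [0, 0, 0, 0.4, 0, 0, 0], [0, 0, 0, 0.6, 0, 0, 0], [0, 0, 0, 0.7, 0, 0, 0], [0, 0, 0, 0.7, 0, 0, 0]])

```text
time: 24.85
position: [0.5351, -0.1985, 0.0248]
tool_rot: [2.307, 2.132, 0.0]
ft_force: [0.4, 0.3, 0.1]
grip_width: 0.001
grip_force: 0.0
```

Request:
carry_out(steps=[[0, 0, 0, 0.2, 0, 0, 0], [0, 0, 0, 0.3, 0, 0, 0], [0, 0, 0, 0.4, 0, 0, 0], [0, 0, 0, 0.4, 0, 0, 0]])

```text
time: 25.25
position: [0.5391, -0.1985, 0.0248]
tool_rot: [2.307, 2.132, 0.0]
ft_force: [0.1, 0.0, -0.7]
grip_width: 0.008
grip_force: 0.0
```

Request:
carry_out(steps=[[0, 0, 0, 0.1, 0, 0, 0], [0, 0, 0, 0.2, 0, 0, 0], [0, 0, 0, 0.2, 0, 0, 0]])

```text
time: 25.55
position: [0.5408, -0.1986, 0.0247]
tool_rot: [-2.307, -2.132, 0.0]
ft_force: [-0.8, 0.3, -0.7]
grip_width: -0.0
grip_force: 0.2
```

Request:
carry_out(steps=[[0, 0, 0, 0.1, 0, 0, 0], [0, 0, 0, 0.2, 0, 0, 0], [0, 0, 0, 0.2, 0, 0, 0]])

```text
time: 25.85
position: [0.5411, -0.1986, 0.0246]
tool_rot: [-2.305, -2.13, 0.003]
ft_force: [-5.8, 0.8, 3.8]
grip_width: 0.007
grip_force: 3.4
```

Request:
carry_out(steps=[[0, 0, 0, 0.1, 0, 0, 0], [0, 0, 0, 0.2, 0, 0, 0], [0, 0, 0, 0.2, 0, 0, 0]])

```text
time: 26.15
position: [0.5413, -0.1988, 0.0246]
tool_rot: [-2.304, -2.127, 0.007]
ft_force: [-10.7, 0.4, 8.7]
grip_width: 0.006
grip_force: 6.1
```

It was solid on contact, so the box was already flush. I'll retreat and check that it stayed put.

Request:
carry_out(steps=[[0, 0, 0, -1, 0, 0, 0], [0, 0, 0, -2.5, 0, 0, 0], [0, 0, 0, -2.5, 0, 4, 0], [0, 0, 0, -2.5, 0, 9, 0], [0, 0, 0, -2.5, -5, 13, 0], [0, 0, 0, -2.5, -10, 13, 0], [0, 0, 0, -2.5, -15, 13, 0], [0, 0, 0, -2.5, -20, 13, 0], [0, 0, 0, -2.5, -20, 13, 0], [0, 0, 0, -2.5, -20, 13, 0]])

```text
time: 27.15
position: [0.5185, -0.4016, 0.1545]
tool_rot: [2.311, 2.126, -0.002]
ft_force: [-0.8, 0.0, -0.0]
grip_width: 0.005
grip_force: 0.0
```

```bash
python3 - <<'E'
from h import *
st();d=snap('top','top8.png')
a=cv2.resize(d['pixels'][85:245,255:415],None,fx=3.7,fy=3.7,interpolation=2)
cv2.imwrite('pics/c8.png',a[:,:,::-1])
E
```

```text
t 27.15 p [ 0.5185 -0.4016  0.1545] yawY -4.8 zax [-0.    -0.002 -1.   ] F [-0.8  0.  -0. ] w 0.005 g 0.0 q [ 0.19  0.4   0.55  1.54 -0.22  1.26  0.69]
```

View pics/c8.png

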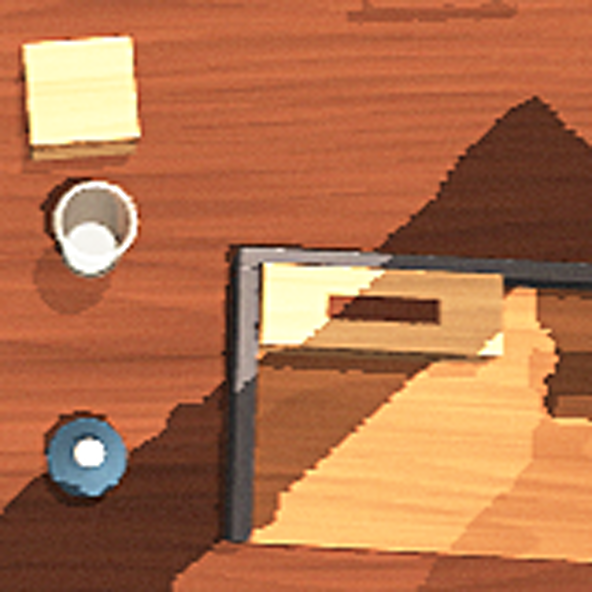

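The box is home in the corner (262–503, 265–355). The square box, glass and pot are where they started, and the robot is clear.

```bash
python3 -c "
from bench import ctrl
print(ctrl.close_job())"
```

```text
the job is handed in; nothing more can be done
None
```

The cutlery box is in the tray's far left corner, flush against both rails to within about 2 mm; the spice pot, glass and square box were left in place, and the job was handed in at about 27 s.

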